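Build up the filter cones on the vacuum flask

TASK

Get the vacuum flask ready for filtering stain: the largest rubber cone is already in its mouth, so nest the next size down in it, and the size after that inside that one, both upright and each only resting under its own weight. Lower them in gently: do not drop them or press them down, because a rubber cone that is pushed jams, and drives the big one down into the neck. Let go of them, and leave the smallest cone and everything else where it is.

Things in the scene. Friction and masses are not known exactly. Their poses are not given: they have to be found in the camera images.
- flask: Glass vacuum flask: a conical flask 136 mm wide at the foot, mouth 185 mm above the bench, short side tube on the neck 148 mm up, reaching 80 mm out along its x; grey weight ring 160 mm wide round its belly. Origin on the bench, on its axis. It stands firm and does not move. The largest cone sits in its mouth.
- nest (a point): Centre of the flat top rim of the largest dark grey rubber cone, which sits in the flask's mouth: at first 210 mm above the bench, z up. The cone stands 25 mm out of the mouth and is 68 mm wide at the rim. Its bore is open, 54 mm wide at the rim, narrowing by 0.4 mm per mm downward, like that of all these cones.
- big_cone (a joint): How far the largest cone has been driven down into the flask's mouth, in m: 0 at the start, at most 0.010. It holds the other cones' weight; a push of more than about 7 N drives it down (11 N at the full 10 mm) and it stays there, jammed.
- cone_mid_centre (a point): Centre (on the axis, half-way up, z up) of the second largest dark grey rubber cone, loose, narrow end down; 48 mm high, 55 g. Top 14 mm: straight lip 56.4 mm wide to grip across; below it tapers to 42.8 mm at the foot. Bore 44 mm at the top. Nested, its top stands 20 mm above the largest cone's rim, this centre 4 mm below nest.
- cone_small_centre (a point): Centre (on the axis, half-way up, z up) of the third largest dark grey rubber cone, loose, narrow end down; 44 mm high, 38 g. Top 14 mm: straight lip 46.4 mm wide; below it tapers to 34.4 mm at the foot. Bore 34 mm at the top. Nested, its top stands 20 mm above the second cone's top, this centre 22 mm above the other's centre.
- cone_tiny_centre (a point): Centre of the smallest dark grey rubber cone (40 mm high, lip 36.4 mm wide), loose on the tray, narrow end down; not needed. The three loose cones stand on the tray in any order, at least 105 mm apart.
- tray: White tray 250 x 300 x 18 mm (x, y, z), floor 3 mm thick, which carries the loose cones, steel forceps and a watch glass (both under 12 mm high). Origin under its centre, on the bench. It is heavy and stays put. The tray and the flask may change sides.
- funnel_centre (a point): Middle of a white porcelain funnel, 116 mm wide, 131 mm high, upside down on the bench; a bystander.
- stain_bottle_centre (a point): Middle of an amber glass bottle, 68 mm wide, 155 mm high; a bystander.
- wash_bottle_centre (a point): Middle of a white wash bottle with a bent spout, 68 mm wide, 189 mm high; a bystander.
- forceps_centre (a point): Middle of a pair of steel forceps, 125 mm long, 7 mm high, lying on the tray; a bystander.
- watch_glass_centre (a point): Middle of a shallow glass dish, 68 mm wide, 10 mm high, on the tray; a bystander.
There are look-alikes about, which are no part of the job. What is shaped like the part that bears cone_mid_centre but orange or yellow is not meant.

How it is judged:
By the outcome, as a careful person would: the job done as asked, in the order asked, and still so for the second after the job is handed in, with the robot touching nothing.
It also fails if it takes over 72 s, if anything falls off the work surface, if the arm or the gripper's body presses on something with over 40 N, if the wrist force passes 120 N, or if a joint passes its speed limit or range.

ROBOT

A 7-joint arm with a two-finger parallel gripper is mounted at the origin on the work surface. World frame = base frame: x ahead of the robot, y to its left, z up, the work surface at z = 0. Lengths are in m, angles in rad, forces in N, time in s.
With the tool pointing down it reaches from about 0.425 to 0.925 m from the base axis. Payload 6.8 kg.
Tool frame: the origin (TCP) lies midway between the tips of the shut fingers; the grasp point (between the pads) lies 19 mm behind it (grip_point_offset is the distance from the TCP to the grasp point, in m); y points along the fingers, x is the direction in which the jaws open and shut, and the axes are right-handed (so a half turn about y gives the same grasp; the last joint's range is limited). The gripper opens to 85 mm and grips with 20 to 120 N. Pads are 22 mm wide; open, the fingers measure 114 mm over their backs; the gripper's body (76 mm by 85 mm) begins 54 mm behind the grasp point. The pads swing forward as they close: fully open they stand 13 mm farther back than shut.
Start: joints at [-1.349, 0.477, 0.022, 1.555, -0.011, 1.109, -0.083], TCP at [0.219, 0.639, 0.231] pointing down, gripper open.
Joint ranges: [-2.96, 2.96], [-0.34, 2.1], [-1.41, 1.46], [0.24, 2.44], [-1.37, 4.51], [0.17, 1.92], [-2.96, 2.96]. Speed limits (rad/s): [2.39, 2.39, 3.14, 3.14, 3.14, 3.14, 3.14].

INTERFACE

Orientations are given as a unit quaternion [w, x, y, z].
In Python, from station import get_obs, read_camera, hand_in, grip_point_offset gives the robot as it stands.
- The arm moves only by the tool play_rows, never from a script. Its argument "increments" is a list of rows, each a list of 2 entries, a list of its own where there are three numbers: the shift along the tool's x, y, z in m, then the turn, a rotation vector about the tool's x, y, z in degrees. In form: [[[tx, ty, tz], [ax, ay, az]], ...]. A call has 1 to 20 rows; each row shifts and turns the commanded pose from where the row before left it, along the tool's axes as they then stand; what a row does not reach is not made up. A row lasts 1/12 s, in which the tool goes at most 41.7 mm and 7.16 degrees, less where a joint would pass 70% of its speed; a pose out of reach is approached as far as the arm can. A call with a gripper value outside its range is refused whole. "gripper" is the finger opening in m, from 0 to 0.0854, set as the call begins (left out, the last holds). The fingers move at their own pace and stop on an object; "grip_force" is the grip in N (left out, the last holds). Time passes only in rows, so rows that do not move let the fingers close. It gives the time, the measured TCP pose, the force and the opening at its end, in the units of the state.
- get_obs(): the state, without advancing time (a new reading comes with each control period).
- read_camera(name): name is "scene" or "top"; returns a dict with "color" (480x640x3 uint8, red, green, blue), "range_z" (480x640 float32, m along the optical axis (not along the pixel's ray), 0 where there is no reading), "intrinsics" (3x3 intrinsics, pixels), "R" (3x3) and "t" (3): a world point X has camera coordinates R X + t. Camera axes: x right, y down, z forward; pixel columns grow to the right and rows downward; lengths in m; the calibration is good to about 2 mm. A picture is of the moment at which its call begins.
- hand_in(): hands the job in, once; it reports no verdict.
The state is a dict: "t": time; "q": joint angles; "joint_vel": joint speeds; "joint_torque": joint torques, N m; "eef_pos": TCP position; "tool_rot": TCP orientation; "contact_force": force on the tool from outside, world axes, zero at the start; "torque": the same for the moment, N m; "gripper_width": opening from 0.0 (shut) to 1.0 (fully open).
Only numpy, scipy, OpenCV 4.12 (cv2) and the standard library are available. Lean on these libraries where they do the work, as an engineer would, in place of code of your own. Each camera call takes 0.05 s, during which the arm holds its last target. There are 200 camera calls.

## Working session

There is one attempt and no reset: what is moved stays moved. The work goes in short steps, Python scripts to look and compute and a tool call to move; the robot and the scene stay as the last step left them, time stands still between calls to the robot, and variables do not carry over. Pictures are saved under pics/ and viewed, about 8 in all and at most 12, crops included, and the job is handed in when it is done.

Besides the shell and the picture viewer there is one more tool, called after "Request:" in YAML: its name, and indented under it one key for each argument. play_rows: Moves the arm, as the interface text tells. Its arguments: {"type":"object","properties":{"increments":{"type":"array","items":{"type":"array"}},"gripper":{"type":"number"},"grip_force":{"type":"number"}},"required":["increments"]}

```bash
mkdir -p pics && ls && cat > h.py <<'E'
import numpy as np, cv2
from station import *
def pts(c):
    K,R,t,z=c["intrinsics"],c["R"],c["t"],c["range_z"]
    v,u=np.mgrid[0:480,0:640]
    P=np.stack([(u-K[0,2])/K[0,0]*z,(v-K[1,2])/K[1,1]*z,z],-1)
    return (P-t)@R
E
python3 - <<'E'
from h import *
o=get_obs();print(o,grip_point_offset)
for n in("scene","top"):
    c=read_camera(n);np.savez(f"{n}0.npz",**c);cv2.imwrite(f"pics/{n}0.png",c["color"][...,::-1]);print(n,c["intrinsics"],-c["R"].T@c["t"])
E
```

```text
pics
{'t': 0.0, 'q': array([-1.34911922,  0.4778012 ,  0.02232672,  1.55646206, -0.01153101,
        1.10929974, -0.08310816]), 'joint_vel': array([ 0.00102891, -0.0009002 ,  0.00080281,  0.00081559, -0.00120559,
        0.0005134 ,  0.00045708]), 'joint_torque': array([ 1.38194195e-03, -5.96474218e+01,  1.60888832e+00, -2.81189150e+01,
        1.25205857e-02,  9.26179782e-03, -1.52937213e-05]), 'eef_pos': array([0.21839099, 0.6380604 , 0.23032024]), 'tool_rot': array([-0.57487893,  0.57569509,  0.41064219, -0.41165809]), 'contact_force': array([ 0.20483974, -0.88587738, -0.15046592]), 'torque': array([0.05673177, 0.0069105 , 0.04115211]), 'gripper_width': 1.0031640889052778} 0.0187
scene [[446.8518317    0.         317.20979988]
 [  0.         446.8518317  238.2560466 ]
 [  0.           0.           1.        ]] [1.1949564  0.26123638 0.69708344]
top [[532.68311572   0.         299.69159188]
 [  0.         532.68311572 238.36178437]
 [  0.           0.           1.        ]] [0.34124659 0.06137843 1.39246472]
```

View pics/scene0.png

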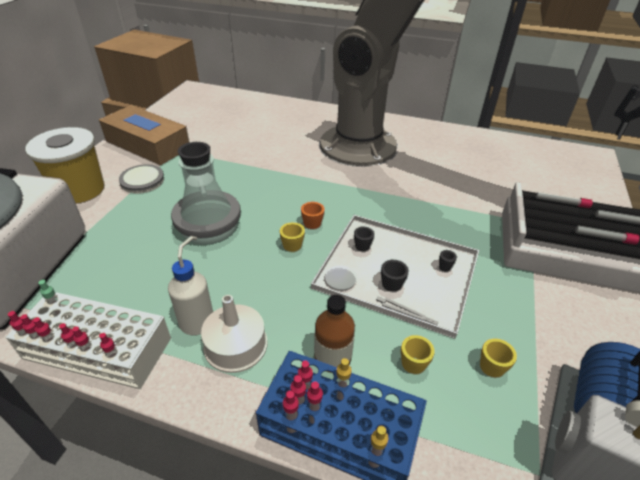

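View pics/top0.png

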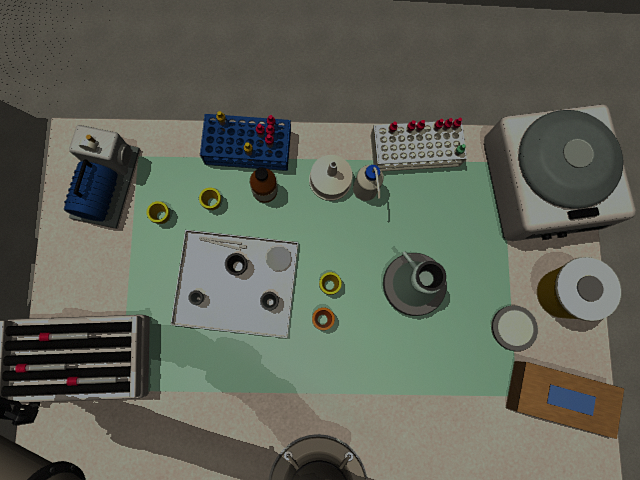

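```bash
python3 - <<'E'
from h import *
from scipy.spatial.transform import Rotation as Ro
o=get_obs();print(Ro.from_quat(np.roll(o["tool_rot"],-1)).as_matrix().round(3))
for n in("top","scene"):
    c=dict(np.load(f"{n}0.npz"));P=pts(c);col=c["color"].astype(int)
    m=((col.max(-1)<90)&(np.ptp(col,axis=-1)<30)&(c["range_z"]>0)).astype(np.uint8)
    k,L,S,C=cv2.connectedComponentsWithStats(m)
    for i in range(1,k):
        if S[i,4]>120:
            p=P[L==i];print(n,S[i],C[i].round(),np.median(p,0).round(3),np.percentile(p,2,axis=0).round(3),np.percentile(p,98,axis=0).round(3))
E
```

```text
[[ 0.324 -0.    -0.946]
 [ 0.946 -0.002  0.324]
 [-0.002 -1.    -0.   ]]
top [     0      0    640    480 126723] [309. 159.] [ 1.378  0.076 -0.747] [ 0.044 -1.359 -0.763] [1.841 1.298 0.326]
top [371 126  14  40 151] [374. 148.] [ 0.857 -0.139  0.035] [ 0.81  -0.162  0.004] [ 0.909 -0.135  0.066]
top [  64  133   88   98 3563] [114. 185.] [0.749 0.536 0.022] [ 0.64   0.477 -0.003] [0.844 0.632 0.16 ]
top [ 79 136  23  18 155] [ 92. 146.] [0.801 0.564 0.158] [0.793 0.549 0.145] [0.829 0.589 0.181]
top [200 155  68  27 458] [239. 168.] [0.808 0.222 0.009] [ 0.731  0.14  -0.003] [0.825 0.317 0.159]
top [380 159  87  19 552] [428. 168.] [ 0.814 -0.298  0.001] [ 0.798 -0.395 -0.005] [ 0.831 -0.17   0.051]
top [ 310  171   80   52 1023] [361. 193.] [ 0.731 -0.109  0.014] [ 0.692 -0.182 -0.005] [0.774 0.021 0.143]
top [251 177  37  31 543] [273. 196.] [0.718 0.124 0.005] [ 0.703  0.094 -0.004] [0.759 0.177 0.096]
top [205 195  23  21 188] [220. 207.] [0.694 0.269 0.001] [ 0.679  0.253 -0.005] [0.727 0.3   0.039]
top [156 208  22  21 200] [169. 220.] [0.656 0.403 0.001] [ 0.639  0.387 -0.00
[... 3789 characters left out ...]
. 298.] [ 0.827 -0.459  0.01 ] [ 0.79  -0.47   0.002] [ 0.86  -0.449  0.028]
scene [327 294  19  21 326] [336. 304.] [0.752 0.149 0.154] [0.61  0.116 0.011] [0.763 0.162 0.156]
scene [313 330  10  30 133] [317. 348.] [0.773 0.127 0.052] [0.756 0.115 0.   ] [0.779 0.135 0.084]
scene [ 539  345  101  135 5108] [578. 438.] [0.835 0.522 0.078] [0.652 0.497 0.009] [0.862 0.564 0.138]
scene [630 352  10  50 162] [637. 373.] [0.708 0.585 0.148] [0.691 0.571 0.126] [0.773 0.594 0.158]
scene [    0   371   301   109 12634] [116. 436.] [ 0.781 -0.567 -0.749] [ 0.711 -0.94  -0.756] [ 0.95  -0.02  -0.031]
scene [299 381  22  30 138] [309. 400.] [0.884 0.144 0.077] [0.855 0.135 0.035] [0.889 0.166 0.095]
```

The dark cones on the tray in the top view are at (236,264), the largest and so the mid cone, at (270,301) the small one, and at (196,297) the tiny one. The orange and yellow ones off the tray are decoys. The nest is at about (430,276). I'll check this with a precise fit and one enlarged crop.

```bash
cat >> h.py <<'E'
from scipy.optimize import least_squares
def ray(c,uv,z):
    K,R,t=c["intrinsics"],c["R"],c["t"];uv=np.atleast_2d(uv)
    d=np.c_[(uv-K[[0,1],[2,2]])/K[0,0],np.ones(len(uv))]@R;o=-R.T@t
    return o+d*((z-o[2])/d[:,2])[:,None]
def rim(c,xy,z,r,tol=.004):
    "outer rim circle of a dark cone near xy, top at z"
    P=pts(c);col=c["color"].astype(int)
    m=(np.hypot(P[...,0]-xy[0],P[...,1]-xy[1])<r+.012)&(abs(P[...,2]-z)<tol)&(col.max(-1)<110)&(c["range_z"]>0)
    cs=cv2.findContours(m.astype(np.uint8),cv2.RETR_EXTERNAL,cv2.CHAIN_APPROX_NONE)[0]
    k=np.vstack([x[:,0] for x in cs if len(x)>8]).astype(float)
    q=ray(c,k,z)[:,:2]
    s=least_squares(lambda p:np.hypot(*(q-p[:2]).T)-p[2],[*q.mean(0),r],loss="soft_l1",f_scale=.001)
    return s.x.round(4),m.sum(),np.median(P[m][:,2]).round(4)
E
python3 - <<'E'
from h import *
for n in("top","scene"):
    c=dict(np.load(f"{n}0.npz"))
    for nm,xy,z,r in(("mid",(.545,.216),.051,.0282),("small",(.45,.128),.047,.0232),("tiny",(.455,.316),.043,.0182),("nest",(.5,-.245),.21,.034)):
        print(n,nm,r,*rim(c,xy,z,r))
c=np.load("top0.npz")["color"][...,::-1]
a=cv2.resize(c[225:345,165:345],None,fx=4,fy=4,interpolation=cv2.INTER_CUBIC)
cv2.imwrite("pics/crop1.png",a)
E
```

```text
top mid 0.0282 [0.5381 0.2187 0.0266] 144 0.0509
top small 0.0232 [0.446  0.1318 0.0218] 130 0.0471
top tiny 0.0182 [0.452  0.3171 0.0171] 97 0.0432
top nest 0.034 [ 0.4942 -0.2371  0.0328] 274 0.2096
scene mid 0.0282 [0.5431 0.2139 0.0272] 205 0.0503
scene small 0.0232 [0.451  0.1268 0.0218] 127 0.0464
scene tiny 0.0182 [0.4572 0.3122 0.0169] 104 0.0425
scene nest 0.034 [ 0.4993 -0.2404  0.0342] 247 0.2097
```

View pics/crop1.png

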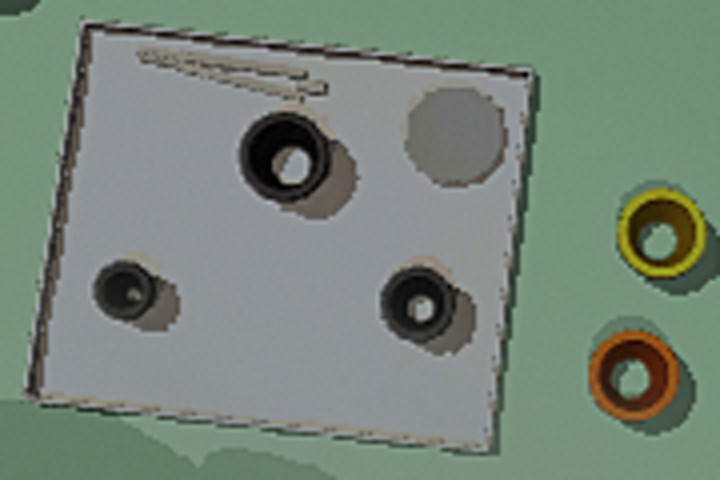

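Confirmed: in the crop, the biggest dark one at (285,157) is mid, the one at (418,305) is small and the one at (124,290) is tiny. The coloured look-alikes sit outside the tray. I'll turn the tool so the jaws open along world y, then go above mid.

Request:
play_rows:
  increments:
    - [[0,-0.01,0],[0,-6.3,0]]
    - [[0,-0.01,0],[0,-6.3,0]]
    - [[0,0,0],[0,-6.3,0]]
    - [[-0.015,0,-0.011],[0,0,0]]
    - [[-0.03,0,-0.023],[0,0,0]]
    - [[-0.03,0,-0.023],[0,0,0]]
    - [[-0.03,0,-0.023],[0,0,0]]
    - [[-0.03,0,-0.023],[0,0,0]]
    - [[-0.03,0,-0.023],[0,0,0]]
    - [[-0.03,0,-0.023],[0,0,0]]
    - [[-0.03,0,-0.023],[0,0,0]]
    - [[-0.03,0,-0.023],[0,0,0]]
    - [[-0.03,0,-0.023],[0,0,0]]
    - [[-0.03,0,-0.023],[0,0,0]]
    - [[-0.03,0,-0.023],[0,0,0]]
    - [[-0.03,0,-0.023],[0,0,0]]
    - [[-0.03,0,-0.023],[0,0,0]]
    - [[-0.018,0,-0.012],[0,0,0]]
    - [[0,0,0],[0,0,0]]
    - [[0,0,0],[0,0,0]]
  gripper: 0.0854
  grip_force: 20

```text
t: 1.77
eef_pos: [0.5411, 0.214, 0.2509]
tool_rot: [0.501, -0.501, -0.499, 0.499]
contact_force: [-0.4, 1.5, -1.2]
gripper_width: 1.004
```

```bash
python3 - <<'E'
from h import *
from scipy.spatial.transform import Rotation as Ro
o=get_obs();print(o["eef_pos"].round(4),o["contact_force"].round(2),o["t"]);print(Ro.from_quat(np.roll(o["tool_rot"],-1)).as_matrix().round(4))
c=read_camera("scene");np.savez("scene1.npz",**c);P=pts(c)
e=o["eef_pos"]
# fingers: everything near the TCP, low part
m=(abs(P[...,0]-e[0])<.06)&(abs(P[...,1]-e[1])<.08)&(P[...,2]>e[2]-.02)&(P[...,2]<e[2]+.06)
p=P[m];print(m.sum())
for z in np.arange(e[2]-.02,e[2]+.06,.005):
    s=p[(p[:,2]>=z)&(p[:,2]<z+.005)]
    if len(s)>3: print((z-e[2]).round(3),len(s),s[:,:2].min(0).round(3),s[:,:2].max(0).round(3),s[s[:,1]<e[1]][:,1].max().round(3) if (s[:,1]<e[1]).any() else 0,s[s[:,1]>e[1]][:,1].min().round(3) if (s[:,1]>e[1]).any() else 0)
v,u=np.where(m);print(u.min(),u.max(),v.min(),v.max())
u0,v0=int(u.mean()),int(v.mean())
cv2.imwrite("pics/crop2.png",cv2.resize(c["color"][max(v0-70,0):v0+110,max(u0-100,0):u0+100,::-1],None,fx=3,fy=3,interpolation=cv2.INTER_CUBIC))
E
```

```text
[0.5411 0.214  0.2509] [-0.41  1.47 -1.19] 1.7667
[[ 3.4e-03 -6.0e-04 -1.0e+00]
 [ 1.0e+00 -6.0e-04  3.4e-03]
 [-6.0e-04 -1.0e+00  6.0e-04]]
410
0.015 22 [0.53  0.164] [0.555 0.261] 0.17 0.256
0.02 45 [0.532 0.157] [0.555 0.268] 0.17 0.256
0.025 45 [0.536 0.157] [0.554 0.269] 0.17 0.256
0.03 44 [0.53  0.157] [0.555 0.269] 0.17 0.257
0.035 47 [0.534 0.157] [0.554 0.269] 0.17 0.256
0.04 48 [0.536 0.156] [0.554 0.269] 0.17 0.256
0.045 52 [0.53  0.156] [0.554 0.269] 0.17 0.256
0.05 34 [0.538 0.154] [0.555 0.271] 0.17 0.256
0.055 71 [0.546 0.146] [0.556 0.284] 0.17 0.255
373 458 154 189
```

View pics/crop2.png

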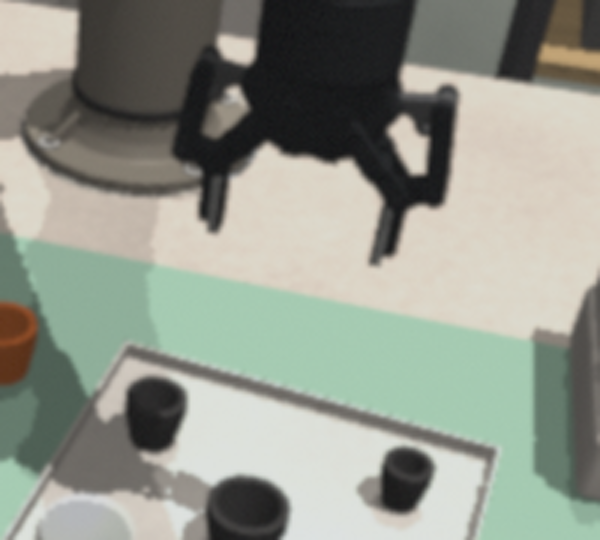

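The crop shows the open fingers at (212,225) and (378,258), with the mid cone below at (248,510). By the scene camera the TCP reads about (+2, -1) mm off. I'll measure how far the tips drop at the lip width.

Request:
play_rows:
  increments:
    - [[0,0.03,0],[0,0,0]]
    - [[0,0.03,0],[0,0,0]]
    - [[0,0.03,0],[0,0,0]]
    - [[0,0.02,0],[0,0,0]]
    - [[0,0,0],[0,0,0]]
    - [[0,0,0],[0,0,0]]
    - [[0,0,0],[0,0,0]]
    - [[0,0,0],[0,0,0]]
    - [[0,0,0],[0,0,0]]
    - [[0,0,0],[0,0,0]]
  gripper: 0.0565

```text
t: 2.65
eef_pos: [0.5412, 0.2161, 0.1426]
tool_rot: [-0.5, 0.5, 0.501, -0.499]
contact_force: [-0.3, 0.6, -0.8]
gripper_width: 0.664
```

```bash
cat >> h.py <<'E'
def tips(c,e):
    P=pts(c);m=(abs(P[...,0]-e[0])<.02)&(abs(P[...,1]-e[1])<.06)&(P[...,2]>e[2]-.01)&(P[...,2]<e[2]+.05)&(c["color"].max(-1)<130)
    for s in(-1,1):
        p=P[m&((P[...,1]-e[1])*s>.015)]
        if len(p): print("finger",s,"tip dz",(p[:,2].min()-e[2]).round(4),np.percentile(p[:,2],3).round(4)-e[2].round(4),"inner y",np.percentile((p[:,1]-e[1])*s,4).round(4),"front x",p[:,0].max().round(4)-e[0].round(4))
E
python3 - <<'E'
from h import *
o=get_obs();e=o["eef_pos"];print(e.round(4),o["contact_force"].round(2),o["gripper_width"],o["t"])
tips(read_camera("scene"),e)
E
```

```text
[0.5412 0.2161 0.1426] [-0.33  0.56 -0.76] 0.6635335711279341 2.65
finger -1 tip dz 0.0064 0.011300000000000004 inner y 0.0296 front x 0.013900000000000023
finger 1 tip dz 0.0091 0.011499999999999982 inner y 0.0275 front x 0.015000000000000013
```

Request:
play_rows:
  increments:
    - [[0,0,0],[0,0,0]]
    - [[0,0,0],[0,0,0]]
    - [[0,0,0],[0,0,0]]
    - [[0,0.01,0],[0,0,0]]
    - [[0,0.02,0],[0,0,0]]
    - [[0,0.02,0],[0,0,0]]
    - [[0,0.02,0],[0,0,0]]
    - [[0,0.02,0],[0,0,0]]
    - [[0,0.015,0],[0,0,0]]
    - [[0,0.007,0],[0,0,0]]
    - [[0,0,0],[0,0,0]]
    - [[0,0,0],[0,0,0]]
  gripper: 0.0854

```text
t: 3.7
eef_pos: [0.5406, 0.2156, 0.0291]
tool_rot: [0.5, -0.5, -0.5, 0.5]
contact_force: [-1.3, 0.3, 0.8]
gripper_width: 1.002
```

Request:
play_rows:
  increments:
    - [[0,0,0],[0,0,0]]
    - [[0,0,0],[0,0,0]]
    - [[0,0,0],[0,0,0]]
    - [[0,0,0],[0,0,0]]
    - [[0,0,0],[0,0,0]]
    - [[0,0,0],[0,0,0]]
    - [[0,0,0],[0,0,0]]
    - [[0,0,0],[0,0,0]]
    - [[0,0,0],[0,0,0]]
    - [[0,0,0],[0,0,0]]
  gripper: 0.045
  grip_force: 20

```text
t: 4.53
eef_pos: [0.5413, 0.216, 0.0305]
tool_rot: [-0.5, 0.5, 0.501, -0.499]
contact_force: [-1.4, 0.1, 5.5]
gripper_width: 0.652
```

Request:
play_rows:
  increments:
    - [[0,-0.005,0],[0,0,0]]
    - [[0,-0.01,0],[0,0,0]]
    - [[0,-0.02,0],[0,0,0]]
    - [[0,-0.03,0],[0,0,0]]
    - [[0,-0.03,0],[0,0,0]]
    - [[0,-0.03,0],[0,0,0]]
    - [[0,-0.03,0],[0,0,0]]
    - [[0,-0.03,0],[0,0,0]]
    - [[0,-0.03,0],[0,0,0]]
    - [[0,-0.02,0],[0,0,0]]
    - [[0,-0.005,0],[0,0,0]]
    - [[0,0,0],[0,0,0]]

```text
t: 5.53
eef_pos: [0.5413, 0.2159, 0.2715]
tool_rot: [-0.5, 0.5, 0.501, -0.499]
contact_force: [-0.2, 0.4, -1.2]
gripper_width: 0.653
```

Request:
play_rows:
  increments:
    - [[-0.012,0,0.001],[0,0,0]]
    - [[-0.025,0,0.003],[0,0,0]]
    - [[-0.025,0,0.003],[0,0,0]]
    - [[-0.025,0,0.003],[0,0,0]]
    - [[-0.025,0,0.003],[0,0,0]]
    - [[-0.025,0,0.003],[0,0,0]]
    - [[-0.025,0,0.003],[0,0,0]]
    - [[-0.025,0,0.003],[0,0,0]]
    - [[-0.025,0,0.003],[0,0,0]]
    - [[-0.025,0,0.003],[0,0,0]]
    - [[-0.025,0,0.003],[0,0,0]]
    - [[-0.025,0,0.003],[0,0,0]]
    - [[-0.025,0,0.003],[0,0,0]]
    - [[-0.025,0,0.003],[0,0,0]]
    - [[-0.025,0,0.003],[0,0,0]]
    - [[-0.025,0,0.001],[0,0,0]]
    - [[-0.013,0,0],[0,0,0]]
    - [[0,0,0],[0,0,0]]
    - [[0,0,0],[0,0,0]]
    - [[0,0,0],[0,0,0]]

```text
t: 7.2
eef_pos: [0.4958, -0.1834, 0.2681]
tool_rot: [0.501, -0.499, -0.5, 0.501]
contact_force: [-0.2, 0.2, -0.8]
gripper_width: 0.649
```

```bash
cat >> h.py <<'E'
from scipy.spatial.transform import Rotation as Ro
def state():
    o=get_obs();e=o["eef_pos"];print("t",round(o["t"],2),e.round(4),"F",o["contact_force"].round(2),"M",o["torque"].round(2),"w",round(o["gripper_width"],3));print(Ro.from_quat(np.roll(o["tool_rot"],-1)).as_matrix().round(4).tolist());return e
def shot(n,name,u,v,w=100,h=75,f=4):
    c=read_camera(n);np.savez(name+".npz",**c)
    cv2.imwrite(f"pics/{name}.png",cv2.resize(c["color"][max(v-h,0):v+h,max(u-w,0):u+w,::-1],None,fx=f,fy=f,interpolation=cv2.INTER_CUBIC));return c
E
python3 - <<'E'
from h import *
e=state();c=shot("scene","s3",200,120)
print(rim(c,(.4993,-.2404),.21,.034))
P=pts(c);m=(abs(P[...,0]-e[0])<.06)&(abs(P[...,1]-e[1])<.06)&(P[...,2]>e[2]-.04)&(P[...,2]<e[2]+.05)&(c["color"].max(-1)<130)
for z in np.arange(.225,.31,.005):
    s=P[m&(P[...,2]>=z)&(P[...,2]<z+.005)]
    if len(s)>3:print(z.round(3),len(s),s.min(0)[:2].round(4),s.max(0)[:2].round(4))
E
```

```text
t 7.2 [ 0.4958 -0.1834  0.2681] F [-0.2   0.25 -0.85] M [ 0.07 -0.    0.02] w 0.649
[[-0.0007, -0.0023, -1.0], [1.0, 0.0009, -0.0007], [0.0009, -1.0, 0.0023]]
(array([ 0.499 , -0.2402,  0.0343]), np.int64(252), np.float64(0.2098))
0.24 20 [ 0.4953 -0.1952] [ 0.5163 -0.1628]
0.245 36 [ 0.4962 -0.1959] [ 0.5176 -0.1616]
0.25 44 [ 0.4925 -0.1986] [ 0.519  -0.1607]
0.255 48 [ 0.494  -0.1963] [ 0.5201 -0.1594]
0.26 50 [ 0.4932 -0.2005] [ 0.5216 -0.1578]
0.265 53 [ 0.477  -0.2025] [ 0.5227 -0.1589]
0.27 82 [ 0.4735 -0.2035] [ 0.5233 -0.1511]
0.275 124 [ 0.4738 -0.2229] [ 0.5241 -0.1459]
0.28 139 [ 0.4722 -0.2264] [ 0.5242 -0.1427]
0.285 202 [ 0.4674 -0.2258] [ 0.5247 -0.1421]
0.29 57 [ 0.4738 -0.2263] [ 0.5211 -0.1425]
0.295 51 [ 0.4891 -0.2261] [ 0.5099 -0.1418]
0.3 55 [ 0.4883 -0.2272] [ 0.509  -0.1422]
0.305 53 [ 0.489  -0.2261] [ 0.5093 -0.1422]
```

View pics/s3.png

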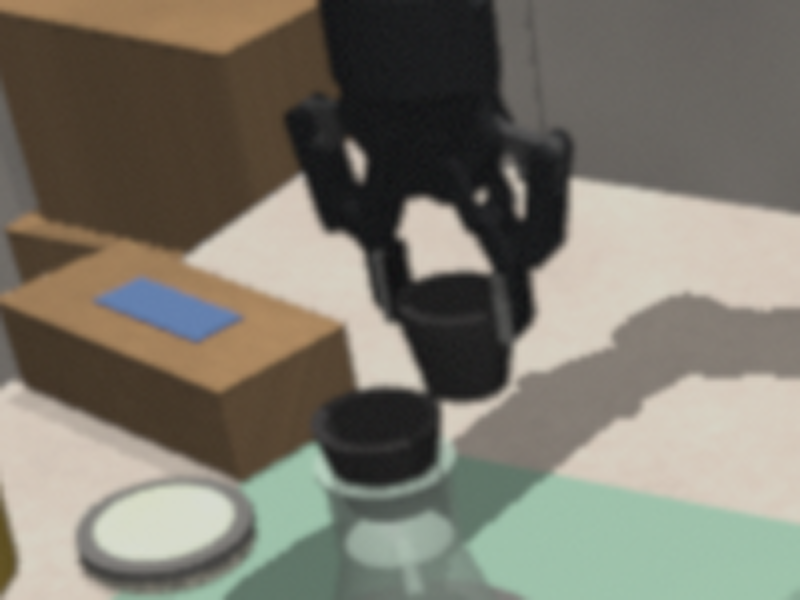

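```bash
python3 - <<'E'
from h import *
c=dict(np.load("s3.npz"));P=pts(c);dk=c["color"].max(-1)<130
c0=dict(np.load("scene0.npz"));P0=pts(c0);d0=c0["color"].max(-1)<130
def front(P,d,xy,r,z0,z1,yw=.012):
    m=d&(abs(P[...,1]-xy[1])<yw)&(P[...,2]>z0)&(P[...,2]<z1)&(P[...,0]>xy[0]+r*.6)&(P[...,0]<xy[0]+r+.02)
    p=P[m];x=p[:,0]-np.sqrt(r*r-(p[:,1]-xy[1])**2);return m.sum(),np.median(x).round(4),x.std().round(4)
print("mid on tray",front(P0,d0,(.5431,.2139),.0282,.039,.049))
print("small on tray",front(P0,d0,(.451,.1268),.0232,.035,.045))
print("mid held",front(P,dk,(.498,-.184),.0282,.277,.287))
print("nest",front(P,dk,(.499,-.2402),.034,.2,.208))
for t in(.002,.003,.004): print("held rim",rim(c,(.497,-.184),.2895,.0282,t))
E
```

```text
mid on tray (np.int64(40), np.float64(0.5398), np.float64(0.0013))
small on tray (np.int64(36), np.float64(0.4471), np.float64(0.0017))
mid held (np.int64(51), np.float64(0.4946), np.float64(0.0013))
nest (np.int64(29), np.float64(0.4948), np.float64(0.0013))
held rim (array([ 0.4976, -0.1828,  0.0263]), np.int64(135), np.float64(0.2889))
held rim (array([ 0.4987, -0.1822,  0.0271]), np.int64(181), np.float64(0.2886))
held rim (array([ 0.4994, -0.1814,  0.0281]), np.int64(215), np.float64(0.2885))
```

Request:
play_rows:
  increments:
    - [[-0.008,0,0],[0,0,0]]
    - [[-0.015,0,0],[0,0,0]]
    - [[-0.015,0,-0.0012],[0,0,0]]
    - [[-0.0125,0,0],[0,0,0]]
    - [[-0.005,0,0],[0,0,0]]
    - [[0,0,0],[0,0,0]]
    - [[0,0,0],[0,0,0]]
    - [[0,0,0],[0,0,0]]

```text
t: 7.92
eef_pos: [0.498, -0.2387, 0.2692]
tool_rot: [-0.5, 0.499, 0.5, -0.5]
contact_force: [-0.0, -0.3, -1.5]
gripper_width: 0.651
```

```bash
python3 - <<'E'
from h import *
e=state();c=shot("scene","s4",195,130)
cv2.imwrite("pics/s4.png",cv2.imread("pics/s4.png"))
P=pts(c);d=c["color"].max(-1)<130
for nm,z0,z1 in(("held lip",.274,.287),("held lower",.243,.268),("nest",.19,.208)):
    m=d&(abs(P[...,1]-e[1])<.05)&(P[...,0]>e[0]-.03)&(P[...,0]<e[0]+.06)&(P[...,2]>z0)&(P[...,2]<z1)
    v,u=np.where(m);rows=[(r,u[v==r].min(),u[v==r].max()) for r in np.unique(v)]
    print(nm,rows[::3])
E
```

```text
t 7.92 [ 0.498  -0.2387  0.2692] F [-0.02 -0.28 -1.53] M [ 0.03 -0.02  0.02] w 0.651
[[-0.0014, -0.0002, -1.0], [1.0, 0.0007, -0.0014], [0.0007, -1.0, 0.0002]]
held lip [(np.int64(111), np.int64(186), np.int64(190)), (np.int64(114), np.int64(180), np.int64(195)), (np.int64(117), np.int64(170), np.int64(196)), (np.int64(120), np.int64(171), np.int64(206)), (np.int64(123), np.int64(175), np.int64(204)), (np.int64(126), np.int64(177), np.int64(202))]
held lower [(np.int64(127), np.int64(201), np.int64(202)), (np.int64(130), np.int64(178), np.int64(202)), (np.int64(133), np.int64(180), np.int64(202)), (np.int64(136), np.int64(181), np.int64(201)), (np.int64(139), np.int64(184), np.int64(197))]
nest [(np.int64(144), np.int64(192), np.int64(200)), (np.int64(147), np.int64(185), np.int64(206)), (np.int64(150), np.int64(182), np.int64(206)), (np.int64(153), np.int64(182), np.int64(210)), (np.int64(156), np.int64(205), np.int64(208)), (np.int64(159), np.int64(181), np.int64(209)), (np.int64(162), np.int64(183), np.int64(205)), (np.int64(165), np.int64(188), np.int64(199))]
```

View pics/s4.png

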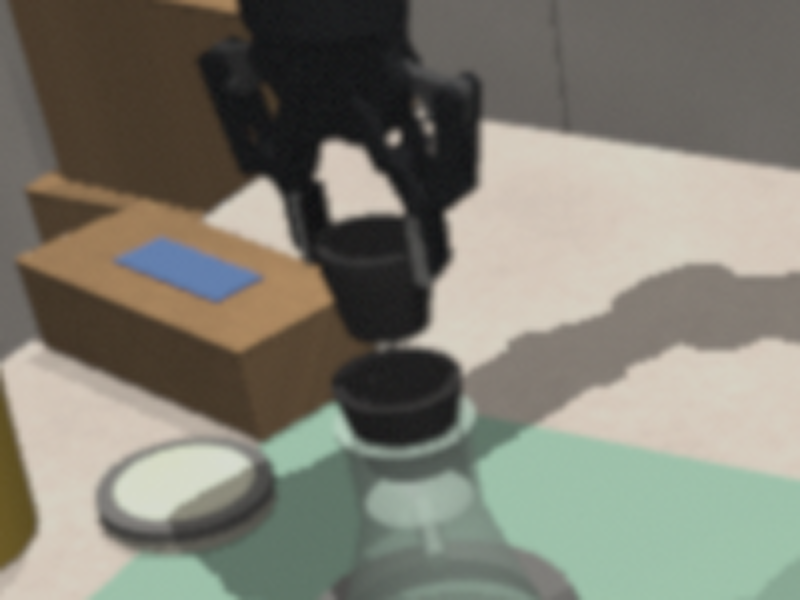

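Nicely aligned: the held cone is at (380,270) in the crop and the nest at (397,390), and they line up with the flask's perspective axis. I'll go down part-way.

Request:
play_rows:
  increments:
    - [[0,0.006,0.0005],[0,0,0]]
    - [[0,0.01,0],[0,0,0]]
    - [[0,0.01,0],[0,0,0]]
    - [[0,0.01,0],[0,0,0]]
    - [[0,0.006,0],[0,0,0]]
    - [[0,0.004,0],[0,0,0]]
    - [[0,0,0],[0,0,0]]
    - [[0,0,0],[0,0,0]]
    - [[0,0,0],[0,0,0]]

```text
t: 8.72
eef_pos: [0.4976, -0.2401, 0.2236]
tool_rot: [-0.5, 0.5, 0.5, -0.5]
contact_force: [-0.5, 0.3, -0.5]
gripper_width: 0.648
```

Request:
play_rows:
  increments:
    - [[0,0.002,0],[0,0,0]]
    - [[0,0.002,0],[0,0,0]]
    - [[0,0.001,0],[0,0,0]]
    - [[0,0,0],[0,0,0]]
    - [[0,0,0],[0,0,0]]

```text
t: 9.13
eef_pos: [0.4973, -0.2398, 0.2183]
tool_rot: [0.5, -0.5, -0.5, 0.5]
contact_force: [0.6, 0.2, -0.8]
gripper_width: 0.651
```

Request:
play_rows:
  increments:
    - [[0,0.001,0],[0,0,0]]
    - [[0,0.001,0],[0,0,0]]
    - [[0,0,0],[0,0,0]]
    - [[0,0,0],[0,0,0]]
    - [[0,0,0],[0,0,0]]

```text
t: 9.55
eef_pos: [0.4974, -0.2399, 0.2163]
tool_rot: [-0.5, 0.5, 0.5, -0.5]
contact_force: [-0.2, 0.5, -1.2]
gripper_width: 0.65
```

```bash
python3 - <<'E'
from h import *
e=state();c=shot("scene","s5",200,140);c2=shot("top","t5",430,276)
for t in(.003,.004,.005):print("held",rim(c,e[:2],e[2]+.0205,.0282,t))
print("nest",rim(c,(.499,-.2402),.21,.034,.003))
P=pts(c);d=c["color"].max(-1)<130
m=d&(abs(P[...,1]-e[1])<.01)&(abs(P[...,0]-e[0])<.045)
v,u=np.where(m&(P[...,2]>.18)&(P[...,2]<.27))
for r in np.unique(v): print(r,np.median(P[r,u[v==r]],0).round(4))
E
```

```text
t 9.55 [ 0.4974 -0.2399  0.2163] F [-0.21  0.48 -1.17] M [-0.   -0.03  0.04] w 0.65
[[0.0, 0.0, -1.0], [1.0, -0.0, 0.0], [-0.0, -1.0, -0.0]]
held (array([ 0.4983, -0.2391,  0.0273]), np.int64(174), np.float64(0.2367))
held (array([ 0.4978, -0.236 ,  0.029 ]), np.int64(210), np.float64(0.2366))
held (array([ 0.4991, -0.2356,  0.0302]), np.int64(251), np.float64(0.2362))
nest (array([ 0.4989, -0.2406,  0.0311]), np.int64(159), np.float64(0.2101))
132 [ 0.4719 -0.2443  0.2374]
133 [ 0.4734 -0.2428  0.2371]
134 [ 0.4746 -0.2434  0.2348]
135 [ 0.4759 -0.2431  0.233 ]
136 [ 0.4762 -0.2433  0.2302]
137 [ 0.4765 -0.2442  0.2286]
138 [ 0.4771 -0.2437  0.2262]
139 [ 0.4768 -0.2431  0.2242]
140 [ 0.4779 -0.2433  0.2227]
141 [ 0.4785 -0.2425  0.2206]
142 [ 0.4777 -0.2452  0.2178]
143 [ 0.519  -0.2462  0.2368]
144 [ 0.5214 -0.24    0.2369]
145 [ 0.5227 -0.2389  0.2357]
146 [ 0.5227 -0.238   0.2331]
147 [ 0.5239 -0.2386  0.2315]
148 [ 0.5236 -0.2377  0.2295]
149 [ 0.5235 -0.2397  0.2266]
150 [ 0.5235 -0.2384  0.2249]
151 [ 0.5233 -0.2377  0.2226]
152 [ 0.5231 -0.2387  0.2198]
153 [ 0.5231 -0.2395  0.2172]
154 [ 0.5218 -0.2383  0.214 ]
155 [ 0.5211 -0.2381  0.212 ]
156 [ 0.524  -0.2405  0.2107]
157 [ 0.5272 -0.2396  0.2099]
158 [ 0.5292 -0.2376  0.2092]
159 [ 0.5283 -0.2384  0.2064]
160 [ 0.5287 -0.2373  0.2042]
161 [ 0.5277 -0.2371  0.2015]
162 [ 0.5272 -0.2387  0.1981]
163 [ 0.5264 -0.2392  0.1951]
164 [ 0.5245 -0.2393  0.1922]
165 [ 0.526  -0.2386  0.1901]
166 [ 0.5251 -0.2386  0.1873]
167 [ 0.5227 -0.2342  0.1848]
168 [ 0.533  -0.2484  0.1852]
169 [ 0.5321 -0.2376  0.1847]
170 [ 0.5324 -0.2351  0.1829]
```

Request:
play_rows:
  increments:
    - [[0,0.001,0],[0,0,0]]
    - [[0,0.001,0],[0,0,0]]
    - [[0,0.001,0],[0,0,0]]
    - [[0,0,0],[0,0,0]]
    - [[0,0,0],[0,0,0]]

```text
t: 10.07
eef_pos: [0.4973, -0.2398, 0.2132]
tool_rot: [0.5, -0.5, -0.5, 0.5]
contact_force: [-0.3, -0.9, -0.7]
gripper_width: 0.652
```

Request:
play_rows:
  increments:
    - [[0,0.001,0],[0,0,0]]
    - [[0,0,0],[0,0,0]]
    - [[0,0,0],[0,0,0]]
    - [[0,0,0],[0,0,0]]

```text
t: 10.4
eef_pos: [0.4973, -0.2398, 0.2123]
tool_rot: [0.5, -0.5, -0.5, 0.5]
contact_force: [-0.4, 0.0, -1.1]
gripper_width: 0.651
```

Request:
play_rows:
  increments:
    - [[0,0.001,0],[0,0,0]]
    - [[0,0,0],[0,0,0]]
    - [[0,0,0],[0,0,0]]
    - [[0,0,0],[0,0,0]]

```text
t: 10.73
eef_pos: [0.4974, -0.24, 0.2113]
tool_rot: [-0.5, 0.5, 0.5, -0.5]
contact_force: [0.1, -0.7, -0.7]
gripper_width: 0.65
```

Request:
play_rows:
  increments:
    - [[0,0.0005,0],[0,0,0]]
    - [[0,0,0],[0,0,0]]
    - [[0,0,0],[0,0,0]]

```text
t: 10.98
eef_pos: [0.4974, -0.2401, 0.2109]
tool_rot: [-0.5, 0.5, 0.5, -0.5]
contact_force: [0.5, -1.3, 0.5]
gripper_width: 0.649
```

Request:
play_rows:
  increments:
    - [[0,0.0005,0],[0,0,0]]
    - [[0,0,0],[0,0,0]]
    - [[0,0,0],[0,0,0]]

```text
t: 11.23
eef_pos: [0.4974, -0.2401, 0.2104]
tool_rot: [-0.5, 0.5, 0.5, -0.5]
contact_force: [0.2, -2.2, 0.6]
gripper_width: 0.65
```

The wall pushes the tool toward -y, so I'll ease 0.5 mm that way.

Request:
play_rows:
  increments:
    - [[-0.0005,0,0],[0,0,0]]
    - [[0,0,0],[0,0,0]]
    - [[0,0,0],[0,0,0]]

```text
t: 11.48
eef_pos: [0.4973, -0.2402, 0.2102]
tool_rot: [-0.5, 0.5, 0.5, -0.5]
contact_force: [0.1, -1.3, 0.1]
gripper_width: 0.646
```

```bash
python3 - <<'E'
from h import *
e=state();c=read_camera("scene")
for t in(.003,.004):print("held",rim(c,e[:2],e[2]+.0205,.0282,t))
P=pts(c);d=c["color"].max(-1)<130
m=d&(abs(P[...,1]-e[1])<.01)&(abs(P[...,0]-e[0])<.045)
v,u=np.where(m&(P[...,2]>.18)&(P[...,2]<.27))
for r in np.unique(v)[:16]: print(r,np.median(P[r,u[v==r]],0).round(4))
for _ in range(4): print(get_obs()["contact_force"].round(2)); read_camera("top")
E
```

```text
t 11.48 [ 0.4973 -0.2402  0.2102] F [ 0.13 -1.29  0.15] M [-0.19 -0.07  0.03] w 0.646
[[-0.0001, -0.0001, -1.0], [1.0, 0.0002, -0.0001], [0.0002, -1.0, 0.0001]]
held (array([ 0.4988, -0.2397,  0.0272]), np.int64(170), np.float64(0.2307))
held (array([ 0.4996, -0.239 ,  0.028 ]), np.int64(200), np.float64(0.2305))
135 [ 0.4731 -0.2438  0.2312]
136 [ 0.4747 -0.2441  0.2292]
137 [ 0.4755 -0.2438  0.2281]
138 [ 0.4752 -0.2438  0.2255]
139 [ 0.4772 -0.2437  0.2244]
140 [ 0.4768 -0.2438  0.2215]
141 [ 0.4763 -0.2428  0.2191]
142 [ 0.4786 -0.2443  0.2174]
143 [ 0.4775 -0.2439  0.2151]
144 [ 0.4791 -0.2454  0.2134]
145 [ 0.4812 -0.2479  0.211 ]
146 [ 0.5219 -0.2447  0.2314]
147 [ 0.522  -0.2374  0.2306]
148 [ 0.5232 -0.2378  0.2297]
149 [ 0.5226 -0.2382  0.2271]
150 [ 0.5231 -0.2386  0.2242]
[ 0.1  -0.63  0.01]
[ 1.01 -0.02 -0.65]
[ 0.72 -1.71  0.98]
[-0.17 -1.23 -0.  ]
```

Request:
play_rows:
  increments:
    - [[-0.0005,0.0003,0],[0,0,0]]
    - [[0,0,0],[0,0,0]]
    - [[0,0,0],[0,0,0]]

```text
t: 11.98
eef_pos: [0.4973, -0.2405, 0.2098]
tool_rot: [0.5, -0.5, -0.5, 0.5]
contact_force: [0.4, 0.6, -0.8]
gripper_width: 0.65
```

Request:
play_rows:
  increments:
    - [[0,0.0003,0],[0,0,0]]
    - [[0,0,0],[0,0,0]]
    - [[0,0,0],[0,0,0]]

```text
t: 12.23
eef_pos: [0.4974, -0.2405, 0.2096]
tool_rot: [-0.5, 0.5, 0.5, -0.5]
contact_force: [1.2, 0.8, 0.0]
gripper_width: 0.653
```

Request:
play_rows:
  increments:
    - [[0,0.0004,0],[0,0,0]]
    - [[0,0,0],[0,0,0]]
    - [[0,0,0],[0,0,0]]

```text
t: 12.48
eef_pos: [0.4974, -0.2405, 0.2094]
tool_rot: [-0.5, 0.5, 0.5, -0.5]
contact_force: [-0.3, 2.8, 0.4]
gripper_width: 0.653
```

```bash
python3 - <<'E'
from h import *
F=[]
for _ in range(5): F.append(get_obs()["contact_force"]); c=read_camera("scene")
print(np.mean(F,0).round(2),np.std(F,0).round(2))
e=state();print("held",rim(c,e[:2],e[2]+.0205,.0282,.003))
E
```

```text
[-0.16  2.76  1.84] [0.36 0.48 0.92]
t 12.73 [ 0.4974 -0.2405  0.2093] F [-0.85  4.4   2.56] M [ 0.77  0.06 -0.  ] w 0.65
[[-0.0003, 0.0, -1.0], [1.0, 0.0005, -0.0003], [0.0005, -1.0, -0.0]]
held (array([ 0.4983, -0.2389,  0.0279]), np.int64(174), np.float64(0.2298))
```

Seated, with about 3 N of load. I'll back off slightly to relax it and open.

Request:
play_rows:
  increments:
    - [[0.0004,-0.0002,0],[0,0,0]]
    - [[0,0,0],[0,0,0]]
    - [[0,0,0],[0,0,0]]

```text
t: 12.98
eef_pos: [0.4974, -0.2405, 0.2094]
tool_rot: [0.5, -0.5, -0.5, 0.5]
contact_force: [0.4, 1.9, -0.1]
gripper_width: 0.655
```

Request:
play_rows:
  increments:
    - [[0,0,0],[0,0,0]]
    - [[0,0,0],[0,0,0]]
    - [[0,0,0],[0,0,0]]
    - [[0,0,0],[0,0,0]]
    - [[0,0,0],[0,0,0]]
  gripper: 0.066

```text
t: 13.4
eef_pos: [0.4973, -0.2407, 0.2095]
tool_rot: [-0.5, 0.5, 0.5, -0.5]
contact_force: [0.3, 0.7, 0.8]
gripper_width: 0.774
```

Request:
play_rows:
  increments:
    - [[0,0,0],[0,0,0]]
    - [[0,0,0],[0,0,0]]
    - [[0,0,0],[0,0,0]]
    - [[0,-0.005,0],[0,0,0]]
    - [[0,-0.015,0],[0,0,0]]
    - [[0,-0.02,0],[0,0,0]]
    - [[0,-0.02,0],[0,0,0]]
    - [[0,0,0],[0,0,0]]
  gripper: 0.0854

```text
t: 14.07
eef_pos: [0.4993, -0.2416, 0.2737]
tool_rot: [-0.498, 0.502, 0.501, -0.499]
contact_force: [0.1, -0.7, 1.2]
gripper_width: 0.999
```

```bash
python3 - <<'E'
from h import *
e=state();c=shot("scene","s6",200,140)
print("mid",rim(c,(.499,-.24),.2295,.0282,.004),rim(c,(.499,-.24),.2295,.0282,.003))
print("nest",rim(c,(.499,-.2402),.21,.034,.003))
E
```

```text
t 14.07 [ 0.4993 -0.2416  0.2737] F [ 0.13 -0.73  1.18] M [-0.04  0.05 -0.05] w 0.999
[[0.0004, 0.0064, -1.0], [1.0, -0.0018, 0.0003], [-0.0018, -1.0, -0.0064]]
mid (array([ 0.4994, -0.2397,  0.0289]), np.int64(206), np.float64(0.2292)) (array([ 0.4989, -0.2401,  0.0285]), np.int64(187), np.float64(0.2294))
nest (array([ 0.5019, -0.2378,  0.0282]), np.int64(178), np.float64(0.2103))
```

View pics/s6.png

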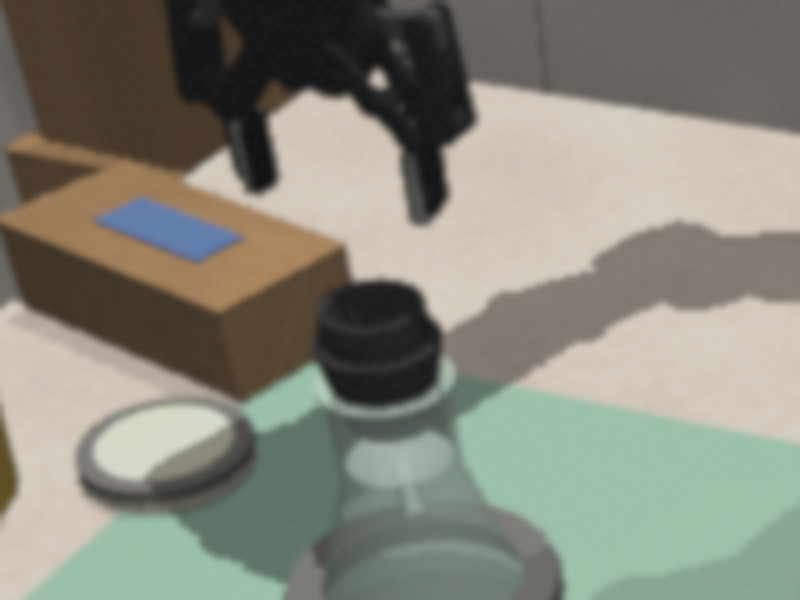

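Mid is nested upright: its top is at (372,305) in the crop, about 0.0295 m minus 0.010, i.e. z = 0.2295 against the expected 0.230. Next is the small cone.

Request:
play_rows:
  increments:
    - [[0.0145,0,0.0024],[0,0,0]]
    - [[0.025,0,0.003],[0,0,0]]
    - [[0.025,0,0.003],[0,0,0]]
    - [[0.025,0,0.003],[0,0,0]]
    - [[0.025,0,0.003],[0,0,0]]
    - [[0.025,0,0.004],[0,0,0]]
    - [[0.025,0,0.004],[0,0,0]]
    - [[0.025,0,0.004],[0,0,0]]
    - [[0.025,0,0.004],[0,0,0]]
    - [[0.025,0,0.003],[0,0,0]]
    - [[0.025,0,0.003],[0,0,0]]
    - [[0.025,0,0.003],[0,0,0]]
    - [[0.025,0,0.003],[0,0,0]]
    - [[0.025,0,0.003],[0,0,0]]
    - [[0.025,0,0.003],[0,0,0]]
    - [[0.005,0,0],[0,0,0]]
    - [[0,0.02,0],[0,0,0]]
    - [[0,0.03,0],[0,0,0]]
    - [[0,0.02,0],[0,0,0]]
    - [[0,0,0],[0,0,0]]

```text
t: 15.78
eef_pos: [0.4459, 0.1274, 0.1955]
tool_rot: [0.501, -0.499, -0.497, 0.503]
contact_force: [-1.4, -0.7, 0.2]
gripper_width: 1.0
```

Request:
play_rows:
  increments:
    - [[0,0.02,0],[0,0,0]]
    - [[0,0.03,0],[0,0,0]]
    - [[0,0.02,0],[0,0,0]]
    - [[0,0.02,0],[0,0,0]]
    - [[0,0.01,0],[0,0,0]]
    - [[0,0,0],[0,0,0]]
    - [[0,0,0],[0,0,0]]
    - [[0,0,0],[0,0,0]]

```text
t: 16.45
eef_pos: [0.4499, 0.1293, 0.1007]
tool_rot: [-0.5, 0.5, 0.501, -0.499]
contact_force: [-0.2, -0.4, 1.2]
gripper_width: 0.996
```

```bash
python3 - <<'E'
from h import *
e=state();c=shot("scene","s7",370,225);tips(c,e)
print("small",rim(c,(.451,.1268),.047,.0232,.004))
E
```

```text
t 16.45 [0.4499 0.1293 0.1007] F [-0.19 -0.39  1.18] M [-0.01  0.01 -0.03] w 0.996
[[0.0002, 0.0018, -1.0], [1.0, 0.0008, 0.0002], [0.0008, -1.0, -0.0018]]
finger -1 tip dz 0.014 0.016799999999999995 inner y 0.0437 front x 0.013899999999999968
finger 1 tip dz 0.0162 0.0194 inner y 0.0419 front x 0.013499999999999956
small (array([0.451 , 0.1267, 0.0221]), np.int64(133), np.float64(0.0465))
```

Request:
play_rows:
  increments:
    - [[0,0.01,0.0005],[0,0,0]]
    - [[0,0.02,0],[0,0,0]]
    - [[0,0.02,0],[0,0,0]]
    - [[0,0.015,0],[0,0,0]]
    - [[0,0.0075,0],[0,0,0]]
    - [[0,0,0],[0,0,0]]
    - [[0,0,0],[0,0,0]]
    - [[0,0,0],[0,0,0]]

```text
t: 17.17
eef_pos: [0.4491, 0.1293, 0.0277]
tool_rot: [-0.5, 0.5, 0.5, -0.5]
contact_force: [-0.7, -0.3, -0.3]
gripper_width: 1.002
```

Request:
play_rows:
  increments:
    - [[0,0,0],[0,0,0]]
    - [[0,0,0],[0,0,0]]
    - [[0,0,0],[0,0,0]]
    - [[0,0,0],[0,0,0]]
    - [[0,0,0],[0,0,0]]
    - [[0,0,0],[0,0,0]]
    - [[0,0,0],[0,0,0]]
    - [[0,0,0],[0,0,0]]
    - [[0,0,0],[0,0,0]]
    - [[0,0,0],[0,0,0]]
    - [[0,0,0],[0,0,0]]
    - [[0,0,0],[0,0,0]]
  gripper: 0.036
  grip_force: 20

```text
t: 18.17
eef_pos: [0.4488, 0.1292, 0.0276]
tool_rot: [-0.5, 0.5, 0.5, -0.5]
contact_force: [-1.5, 0.3, 5.0]
gripper_width: 0.535
```

Request:
play_rows:
  increments:
    - [[0,-0.005,0],[0,0,0]]
    - [[0,-0.01,0],[0,0,0]]
    - [[0,-0.02,0],[0,0,0]]
    - [[0,-0.03,0],[0,0,0]]
    - [[0,-0.03,0],[0,0,0]]
    - [[0,-0.03,0],[0,0,0]]
    - [[0,-0.03,0],[0,0,0]]
    - [[0,-0.03,0],[0,0,0]]
    - [[0,-0.03,0],[0,0,0]]
    - [[0,-0.025,0],[0,0,0]]
    - [[0,-0.012,0],[0,0,0]]
    - [[0,-0.006,0],[0,0,0]]
    - [[0,0,0],[0,0,0]]
    - [[0,0,0],[0,0,0]]

```text
t: 19.33
eef_pos: [0.4479, 0.1288, 0.2847]
tool_rot: [0.5, -0.5, -0.5, 0.5]
contact_force: [0.2, 0.1, 0.2]
gripper_width: 0.532
```

Request:
play_rows:
  increments:
    - [[-0.012,0,-0.0026],[0,0,0]]
    - [[-0.025,0,-0.004],[0,0,0]]
    - [[-0.025,0,-0.004],[0,0,0]]
    - [[-0.025,0,-0.004],[0,0,0]]
    - [[-0.025,0,-0.004],[0,0,0]]
    - [[-0.025,0,-0.004],[0,0,0]]
    - [[-0.025,0,-0.004],[0,0,0]]
    - [[-0.025,0,-0.004],[0,0,0]]
    - [[-0.025,0,-0.004],[0,0,0]]
    - [[-0.025,0,-0.004],[0,0,0]]
    - [[-0.025,0,-0.004],[0,0,0]]
    - [[-0.025,0,-0.004],[0,0,0]]
    - [[-0.025,0,-0.002],[0,0,0]]
    - [[-0.025,0,0],[0,0,0]]
    - [[-0.025,0,0],[0,0,0]]
    - [[-0.0077,0,0],[0,0,0]]
    - [[0,0,0],[0,0,0]]
    - [[0,0,0],[0,0,0]]
    - [[0,0,0],[0,0,0]]
    - [[0,0,0],[0,0,0]]

```text
t: 21.0
eef_pos: [0.4973, -0.2389, 0.2846]
tool_rot: [-0.5, 0.499, 0.501, -0.501]
contact_force: [-0.3, -0.0, -0.3]
gripper_width: 0.531
```

```bash
python3 - <<'E'
from h import *
F=[]
for _ in range(3):F.append(get_obs()["contact_force"]); read_camera("top")
print(np.mean(F,0))
e=state();c=shot("scene","s8",195,120)
print("held",rim(c,e[:2],e[2]+.0194,.0232,.003),rim(c,e[:2],e[2]+.0194,.0232,.004))
print("mid",rim(c,(.499,-.24),.2295,.0282,.003))
E
```

```text
[ 0.22483204  0.11794155 -0.67088301]
t 21.15 [ 0.4973 -0.2396  0.285 ] F [-0.91 -0.15 -1.02] M [-0.03 -0.04  0.02] w 0.537
[[-0.0017, 0.0001, -1.0], [1.0, 0.0004, -0.0017], [0.0004, -1.0, -0.0001]]
held (array([ 0.4982, -0.2353,  0.0233]), np.int64(149), np.float64(0.304)) (array([ 0.5001, -0.2361,  0.0243]), np.int64(186), np.float64(0.3039))
mid (array([ 0.499 , -0.2402,  0.0284]), np.int64(182), np.float64(0.2297))
```

View pics/s8.png

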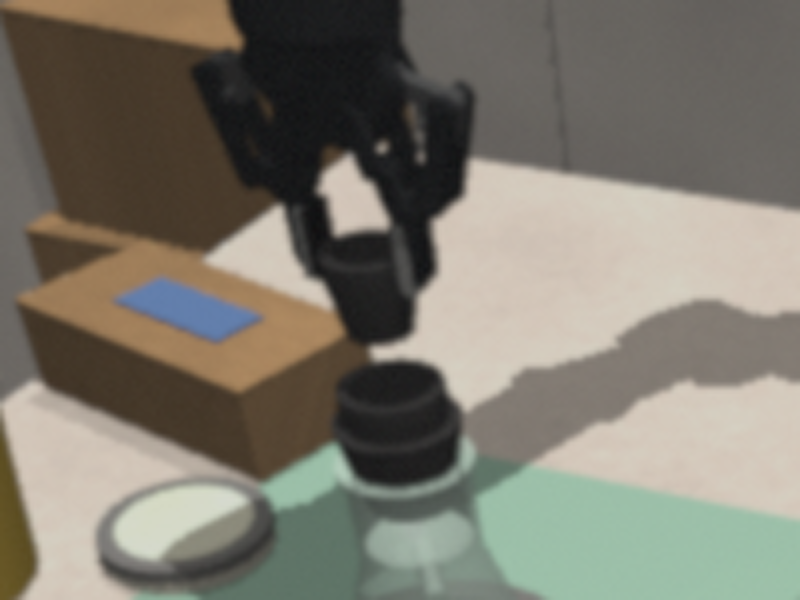

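The small cone is held upright at (370,285) in the crop, above the stack at (392,385). Going down; seating is expected at TCP z ≈ 0.2306.

Request:
play_rows:
  increments:
    - [[-0.0004,0.006,0],[0,0,0]]
    - [[0,0.01,0],[0,0,0]]
    - [[0,0.01,0],[0,0,0]]
    - [[0,0.01,0],[0,0,0]]
    - [[0,0.005,0],[0,0,0]]
    - [[0,0.003,0],[0,0,0]]
    - [[0,0,0],[0,0,0]]
    - [[0,0,0],[0,0,0]]
    - [[0,0,0],[0,0,0]]

```text
t: 21.95
eef_pos: [0.4973, -0.2413, 0.2414]
tool_rot: [-0.5, 0.5, 0.5, -0.5]
contact_force: [1.0, -0.3, -0.6]
gripper_width: 0.532
```

Request:
play_rows:
  increments:
    - [[0,0.001,0],[0,0,0]]
    - [[0,0.001,0],[0,0,0]]
    - [[0,0.001,0],[0,0,0]]
    - [[0,0,0],[0,0,0]]
    - [[0,0,0],[0,0,0]]

```text
t: 22.37
eef_pos: [0.497, -0.2411, 0.238]
tool_rot: [0.5, -0.5, -0.5, 0.5]
contact_force: [-0.3, -0.9, -0.7]
gripper_width: 0.531
```

```bash
python3 - <<'E'
from h import *
F=[]
for _ in range(4):F.append(get_obs()["contact_force"]); c=read_camera("scene")
print(np.mean(F,0).round(2))
e=state()
for t in(.003,.004):print("held",rim(c,e[:2],e[2]+.0194,.0232,t))
E
```

```text
[-0.19 -0.34 -0.57]
t 22.57 [ 0.4971 -0.2411  0.238 ] F [ 0.23 -0.81 -0.33] M [-0.02 -0.05 -0.03] w 0.535
[[-0.0001, 0.0001, -1.0], [1.0, -0.0, -0.0001], [-0.0, -1.0, -0.0001]]
held (array([ 0.4982, -0.2375,  0.0241]), np.int64(152), np.float64(0.2572))
held (array([ 0.4997, -0.2389,  0.0245]), np.int64(178), np.float64(0.2571))
```

Request:
play_rows:
  increments:
    - [[0.0007,0.001,-0.0002],[0,0,0]]
    - [[0,0.001,0],[0,0,0]]
    - [[0,0.001,0],[0,0,0]]
    - [[0,0.001,0],[0,0,0]]
    - [[0,0,0],[0,0,0]]
    - [[0,0,0],[0,0,0]]
    - [[0,0,0],[0,0,0]]

```text
t: 23.15
eef_pos: [0.4972, -0.2404, 0.234]
tool_rot: [0.5, -0.5, -0.5, 0.5]
contact_force: [-0.3, 0.2, -0.4]
gripper_width: 0.532
```

Request:
play_rows:
  increments:
    - [[0,0.001,0],[0,0,0]]
    - [[0,0,0],[0,0,0]]
    - [[0,0,0],[0,0,0]]
    - [[0,0,0],[0,0,0]]

```text
t: 23.48
eef_pos: [0.4972, -0.2404, 0.233]
tool_rot: [0.5, -0.5, -0.5, 0.5]
contact_force: [1.3, 0.2, -0.3]
gripper_width: 0.531
```

Request:
play_rows:
  increments:
    - [[0,0.0005,0],[0,0,0]]
    - [[0,0,0],[0,0,0]]
    - [[0,0,0],[0,0,0]]
    - [[0,0,0],[0,0,0]]

```text
t: 23.82
eef_pos: [0.4972, -0.2404, 0.2325]
tool_rot: [0.5, -0.5, -0.5, 0.5]
contact_force: [-0.0, -0.1, -0.0]
gripper_width: 0.535
```

Request:
play_rows:
  increments:
    - [[0,0.0005,0],[0,0,0]]
    - [[0,0,0],[0,0,0]]
    - [[0,0,0],[0,0,0]]
    - [[0,0,0],[0,0,0]]

```text
t: 24.15
eef_pos: [0.4972, -0.2403, 0.232]
tool_rot: [-0.5, 0.5, 0.5, -0.5]
contact_force: [-0.0, -0.4, -1.4]
gripper_width: 0.534
```

```bash
cat > f.py <<'E'
from h import *
F=[]
for _ in range(5):F.append(get_obs()["contact_force"]); c=read_camera("scene")
print(np.mean(F,0).round(2),np.std(F,0).round(2))
e=state();print("held",rim(c,e[:2],e[2]+.0194,.0232,.003))
E
python3 f.py
```

```text
[-0.15 -0.36 -0.17] [0.24 0.48 0.67]
t 24.4 [ 0.4972 -0.2404  0.232 ] F [ 0.41 -0.18 -0.16] M [ 0.01  0.02 -0.02] w 0.534
[[-0.0, -0.0, -1.0], [1.0, 0.0, -0.0], [0.0, -1.0, 0.0]]
held (array([ 0.4989, -0.2379,  0.0233]), np.int64(148), np.float64(0.2513))
```

Still free; about 1.3 mm to go.

Request:
play_rows:
  increments:
    - [[0,0.0005,0],[0,0,0]]
    - [[0,0,0],[0,0,0]]
    - [[0,0,0],[0,0,0]]

```text
t: 24.65
eef_pos: [0.4972, -0.2403, 0.2314]
tool_rot: [0.5, -0.5, -0.5, 0.5]
contact_force: [-0.2, 0.6, -1.1]
gripper_width: 0.536
```

Request:
play_rows:
  increments:
    - [[0,0.0003,0],[0,0,0]]
    - [[0,0,0],[0,0,0]]
    - [[0,0,0],[0,0,0]]

```text
t: 24.9
eef_pos: [0.4972, -0.2404, 0.2312]
tool_rot: [0.5, -0.5, -0.5, 0.5]
contact_force: [-0.0, -0.4, -0.8]
gripper_width: 0.534
```

```bash
python3 f.py
```

```text
[-0.11 -0.3  -0.53] [0.56 0.25 0.6 ]
t 25.15 [ 0.4972 -0.2403  0.2312] F [-0.62 -0.31  0.01] M [-0.06  0.03  0.01] w 0.537
[[-0.0001, -0.0001, -1.0], [1.0, 0.0, -0.0001], [0.0, -1.0, 0.0001]]
held (array([ 0.5   , -0.2404,  0.0222]), np.int64(144), np.float64(0.2504))
```

Request:
play_rows:
  increments:
    - [[0,0.0003,0],[0,0,0]]
    - [[0,0,0],[0,0,0]]
    - [[0,0,0],[0,0,0]]

```text
t: 25.4
eef_pos: [0.4972, -0.2404, 0.2309]
tool_rot: [0.5, -0.5, -0.5, 0.5]
contact_force: [-1.7, -1.2, 0.7]
gripper_width: 0.534
```

Request:
play_rows:
  increments:
    - [[0,0.0003,0],[0,0,0]]
    - [[0,0,0],[0,0,0]]
    - [[0,0,0],[0,0,0]]

```text
t: 25.65
eef_pos: [0.4971, -0.2404, 0.2306]
tool_rot: [0.5, -0.5, -0.5, 0.5]
contact_force: [-1.3, -0.0, 1.1]
gripper_width: 0.535
```

```bash
python3 f.py
```

```text
[-1.25  0.18  0.55] [0.23 0.28 0.43]
t 25.9 [ 0.4972 -0.2404  0.2306] F [-0.98 -0.04  0.97] M [-0.07  0.24  0.01] w 0.533
[[0.0001, -0.0001, -1.0], [1.0, 0.0, 0.0001], [0.0, -1.0, 0.0001]]
held (array([ 0.4988, -0.237 ,  0.0236]), np.int64(143), np.float64(0.2499))
```

Request:
play_rows:
  increments:
    - [[0,0.0002,0.0004],[0,0,0]]
    - [[0,0,0],[0,0,0]]
    - [[0,0,0],[0,0,0]]

```text
t: 26.15
eef_pos: [0.497, -0.2404, 0.2304]
tool_rot: [-0.5, 0.5, 0.5, -0.5]
contact_force: [-0.4, 0.4, -1.1]
gripper_width: 0.535
```

```bash
python3 f.py
```

```text
[-0.11 -0.56 -0.27] [0.29 0.89 0.52]
t 26.4 [ 0.497  -0.2404  0.2304] F [ 0.06 -0.83  0.15] M [-0.13 -0.    0.06] w 0.534
[[-0.0001, 0.0004, -1.0], [1.0, -0.0001, -0.0001], [-0.0001, -1.0, -0.0004]]
held (array([ 0.4988, -0.2371,  0.0233]), np.int64(154), np.float64(0.2496))
```

Request:
play_rows:
  increments:
    - [[0,0.0003,0],[0,0,0]]
    - [[0,0,0],[0,0,0]]
    - [[0,0,0],[0,0,0]]

```text
t: 26.65
eef_pos: [0.4971, -0.2404, 0.2303]
tool_rot: [-0.5, 0.5, 0.5, -0.5]
contact_force: [-0.4, 0.4, 2.9]
gripper_width: 0.539
```

```bash
python3 f.py
```

```text
[-0.23  0.17  3.01] [0.53 0.32 0.6 ]
t 26.9 [ 0.4971 -0.2404  0.2303] F [-0.16 -0.6   3.6 ] M [ 0.02  0.09 -0.05] w 0.529
[[-0.0001, 0.0005, -1.0], [1.0, -0.0001, -0.0001], [-0.0001, -1.0, -0.0005]]
held (array([ 0.4991, -0.238 ,  0.0235]), np.int64(151), np.float64(0.2495))
```

Seated with no side load. I'll relax 0.2 mm and release.

Request:
play_rows:
  increments:
    - [[0,-0.0002,0],[0,0,0]]
    - [[0,0,0],[0,0,0]]
    - [[0,0,0],[0,0,0]]

```text
t: 27.15
eef_pos: [0.497, -0.2404, 0.2304]
tool_rot: [-0.5, 0.5, 0.5, -0.5]
contact_force: [0.6, -0.3, 1.9]
gripper_width: 0.534
```

Request:
play_rows:
  increments:
    - [[0,0,0],[0,0,0]]
    - [[0,0,0],[0,0,0]]
    - [[0,0,0],[0,0,0]]
    - [[0,0,0],[0,0,0]]
    - [[0,0,0],[0,0,0]]
  gripper: 0.056

```text
t: 27.57
eef_pos: [0.4967, -0.2402, 0.2301]
tool_rot: [0.5, -0.5, -0.5, 0.5]
contact_force: [-0.2, -0.5, -0.3]
gripper_width: 0.653
```

Request:
play_rows:
  increments:
    - [[0,0,0],[0,0,0]]
    - [[0,0,0],[0,0,0]]
    - [[0,0,0],[0,0,0]]
    - [[0,0,0],[0,0,0]]
    - [[0,-0.005,0],[0,0,0]]
    - [[0,-0.015,0],[0,0,0]]
    - [[0,-0.025,0],[0,0,0]]
    - [[0,-0.025,0],[0,0,0]]
    - [[0,-0.015,0],[0,0,0]]
    - [[0,-0.005,0],[0,0,0]]
    - [[0,0,0],[0,0,0]]
    - [[0,0,0],[0,0,0]]
    - [[0,0,0],[0,0,0]]
    - [[0,0,0],[0,0,0]]
  gripper: 0.0854

```text
t: 28.73
eef_pos: [0.4962, -0.24, 0.3189]
tool_rot: [0.501, -0.499, -0.5, 0.5]
contact_force: [-1.1, 0.3, -0.0]
gripper_width: 0.997
```

```bash
python3 - <<'E'
from h import *
e=state();c=shot("scene","s9",200,140)
print("small",rim(c,(.499,-.24),.2495,.0232,.003),"mid",rim(c,(.499,-.24),.2295,.0282,.002),"nest",rim(c,(.499,-.24),.21,.034,.002))
print("tiny",rim(c,(.4572,.3122),.043,.0182))
E
```

```text
t 28.73 [ 0.4962 -0.24    0.3189] F [-1.11  0.26 -0.04] M [-0.05  0.03 -0.01] w 0.997
[[-0.0001, -0.0024, -1.0], [1.0, 0.0006, -0.0001], [0.0006, -1.0, 0.0024]]
small (array([ 0.4992, -0.2399,  0.0231]), np.int64(145), np.float64(0.2496)) mid (array([ 0.4974, -0.2412,  0.0258]), np.int64(104), np.float64(0.23)) nest (array([ 0.4964, -0.2414,  0.0318]), np.int64(132), np.float64(0.2103))
tiny (array([0.4577, 0.3122, 0.017 ]), np.int64(108), np.float64(0.0419))
```

View pics/s9.png

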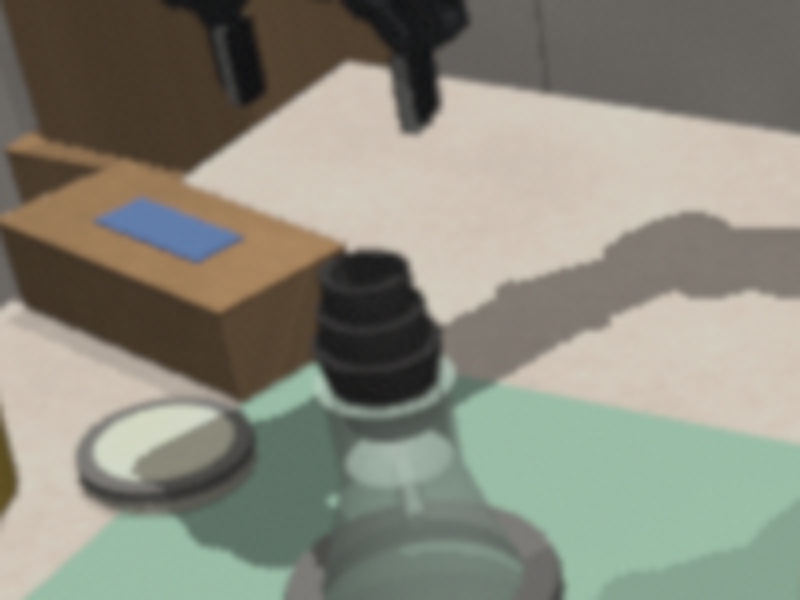

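All three cones stand nested and upright (365,270 / 370,310 / 378,350), and the gripper is clear. Handing in.

```bash
python3 -c "
from station import *
print(hand_in())"
```

```text
the job is handed in; nothing more can be done
None
```

I nested the second-largest cone in the large one in the flask's mouth, then the third-largest inside that. Both were lowered in sub-millimetre steps at the end and let go, and I handed the job in at about 29 s of the 72 s allowed.

- **Heights:** the last camera check put the rims at 0.2103, 0.2300 and 0.2496 m, against 0.210, 0.230 and 0.250 m nominal. Within the camera's error, the big cone was not driven down.
- **Centring:** the small cone reads within 1 mm of the nest's starting centre. The last fits of the two lower rims came out 1–3 mm off, because the cones above partly hide them. In the picture the stack looks upright.
- **Force:** the force readings showed a net contact load of about 3–4 N on each cone when it seated, below the roughly 7 N that jams the big one. I backed off 0.2 mm before opening each time.
- **Everything else:** the smallest cone reads within 1 mm of where it was. I did not re-measure the forceps, watch glass, funnel or bottles, but the gripper did not go near them. At hand-in it was open and clear above the stack.

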